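# Unbolt the small sample chest

## Task

Unbolt the lid of the small, nearly square sample chest: lift the ball handle of its barrel bolt up out of the notch, draw the bolt fully back out of its keeper, and let go. Leave the bolt of the longer chest shut.

Things in the scene. Friction and masses are not known exactly. Their poses are not given: they have to be found in the camera images.
- small_chest: Small bare-metal chest, 170 x 150 x 90 mm (x, y, z), fixed, a barrel bolt on its flat top (z = 90 mm); the other chest is 240 mm long with an equal bolt. Origin: centre of underside; z up. Bolt: 12 mm rod along y at x = 0, z = 108 mm, in guide blocks 24 mm wide, up to z = 118 mm; keeper block at the -y end, up to z = 119 mm. Draws back to +y. Handle lies on the -x side.
- small_handle (a joint): Small chest's bolt handle: 9 mm stem, 22 mm steel ball centred 45 mm from the rod's axis. Joint h, rad, about that axis: 0 in the notch (starts 0 to 0.12), grows as the ball is lifted, stop 1.3 (near upright), stays where left (1 N turns it). Ball centre in the chest's frame, mm: x = -45 cos(0.262 + h), y = -5 + travel, z = 108 + 45 sin(0.262 + h). Free space around it down to the flat top.
- small_bolt (a joint): Travel of the small chest's bolt along the chest's +y, m: 0 shot into the keeper, 0.040 fully back at its stop. The stem lies in a 14 mm notch of a side wall (x -18 to -14, top z = 120 mm) along the bolt and blocks sliding; it clears the wall from about h = 0.7, freely at 1.0. Then 2 N slides it; it stays where left.
- long_bolt (a joint): Travel of the long chest's bolt, m: 0 shot into its keeper; to be left so.
Not all that is in view belongs to the job. What is shaped like the small_chest but purple is not meant.

How it is judged:
By the outcome, as a careful person would: the job done as asked, in the order asked, and still so for the second after the job is handed in, with the robot touching nothing.
It also fails if it takes over 32 s, if anything falls off the work surface, if the arm or the gripper's body presses on something with over 40 N, if the wrist force passes 120 N, or if a joint passes its speed limit or range.

## Robot

A 6-joint arm with a two-finger parallel gripper is mounted at the origin on the work surface. World frame = base frame: x ahead of the robot, y to its left, z up, the work surface at z = 0. Lengths are in m, angles in degrees, forces in N, time in s.
With the tool pointing down it reaches from about 0.35 to 0.875 m from the base axis. Payload 4.2 kg.
Tool frame: the origin (TCP) lies midway between the tips of the shut fingers; the grasp point (between the pads) lies 19 mm behind it; y points along the fingers, z is the direction in which the jaws open and shut, and the axes are right-handed (so a half turn about y gives the same grasp; the last joint's range is limited). The gripper opens to 87 mm and grips with 3 to 60 N. Pads are 19 mm wide; open, the fingers measure 117 mm over their backs; the gripper's body (75 mm by 190 mm) begins 51 mm behind the grasp point.
Start: joints at [88.442, 22.042, 0.453, 0, -68.411, -14.817], TCP at [0.176, 0.6, 0.223] pointing down, gripper open.
Joint ranges: [-179.83, 179.83], [-69.29, 118.12], [-61.27, 80.66], [-181.25, 117.63], [-171.15, -9.14], [-177.46, 177.46]. Speed limits (degrees/s): [159.86, 159.86, 180, 180, 180, 180].

## Interface

Orientations are given as [roll, pitch, yaw] about the fixed x, y, z axes, in that order (R = Rz(yaw) Ry(pitch) Rx(roll)).
In Python, from workcell import env gives the robot as it stands. The module is installed in compiled form; this text tells all that it offers. Calls block until the motion is done:
- env.goto(position, orientation): joint-space move of the TCP to a pose.
- env.move_straight(position, rotation=None, rate=0.15, force_limit=None): straight line of the TCP; rotation=None keeps the orientation; rate is the mean speed in m/s. With force_limit (N) it stops when the force on the tool has changed by that much, and returns True; else False.
- env.set_joints(angles): joint-space move.
- env.gripper_to(opening, grasp_force=None): opening from 0.0 (shut) to 1.0 (fully open); grasp_force is the grip in N (None keeps the last); returns when the fingers have stopped.
- env.dwell(seconds).
- env.inverse_kinematics(position, orientation): joint angles nearest the present ones, or None.
- env.read_state(): the state.
- env.grab_frame(name): name is "scene" or "top"; returns a dict with "image" (420x560x3 uint8, blue, green, red), "fx", "fy", "cx", "cy" (pixels), "position" and "orientation" of the camera in the world. Camera axes: x right, y up, looking along -z (the intrinsics and any distortion apply to the point x, -y, -z); pixel columns grow to the right and rows downward; lengths in m; the calibration is good to about 2 mm. A picture is of the moment at which its call begins. There is no depth.
A pose or a line that the arm cannot do raises env.Unreachable and nothing moves.
- env.close_job(): hands the job in, once; it reports no verdict.
Trained networks look in a picture, given as the dict that the camera call returned (one of the last four; its "shot" number tells which), for a name from the list of things; names that differ only in an ending like _2 or _b are one class to them, and where a whole thing is asked for, a point or a joint stands for the part that bears it (a point fixed in the world has none). Each returns a list of dicts, best first, with "score" (0 to 1); they miss things now and then, are a little off and sometimes report something else, mostly with a low value. They report only what shows in the picture. A call takes as long as a camera call. They do not tell look-alikes from the thing itself.
- env.search_frame(picture, thing): "xyz" ([x, y, z] in m, in world coordinates, good to about 4 mm: the middle of the surface that is visible of it).
- env.trace(picture, thing): "mask" (420x560 bool, what is visible of it).
The state is a dict: "clock": time; "joint_positions": joint angles; "qvel": joint speeds; "joint_torque": joint torques, N m; "position": TCP position; "tool_rot": TCP orientation; "force": force on the tool from outside, world axes, zero at the start; "wrist_torque": the same for the moment, N m; "opening": opening from 0.0 (shut) to 1.0 (fully open).
Only numpy, scipy, OpenCV 4.12 (cv2) and the standard library are available. Lean on these libraries where they do the work, as an engineer would, in place of code of your own. Each camera call takes 0.05 s, during which the arm holds its last target.

## Working session

There is one attempt and no reset: what is moved stays moved. The work goes in short steps, each a Python script; the robot and the scene stay as the last script left them, time stands still between calls to the robot, and variables do not carry over. Pictures are saved under pics/ and viewed, and the job is handed in when it is done.

```bash
mkdir -p pics; ls; cat > h.py <<'E'
import numpy as np, cv2
from workcell import env
from scipy.spatial.transform import Rotation as R
E
python3 - <<'E'
from h import *
s=env.read_state(); print({k:np.round(v,3) for k,v in s.items()})
for n in ["scene","top"]:
    p=env.grab_frame(n); cv2.imwrite(f"pics/{n}0.png",p["image"]); print({k:v for k,v in p.items() if k!="image"})
    for t in ["small_chest","small_handle","small_bolt","long_bolt"]:
        for d in env.search_frame(p,t): print(n,t,np.round(d["xyz"],4),round(d["score"],2))
E
```

```text
pics
{'clock': np.float64(0.0), 'joint_positions': array([ 8.8441e+01,  2.2088e+01,  3.8100e-01, -2.9000e-02, -6.8412e+01,
       -1.4817e+01]), 'qvel': array([-0.012,  0.047,  0.083, -0.034, -0.061, -0.123]), 'joint_torque': array([ 0.0000e+00, -3.9067e+01,  1.8740e+01,  4.2200e+00,  1.1000e-02,
       -0.0000e+00]), 'position': array([0.176, 0.599, 0.221]), 'tool_rot': array([-8.98780e+01,  4.00000e-03,  1.63613e+02]), 'force': array([-0.136,  0.249,  0.085]), 'wrist_torque': array([-0.046,  0.011,  0.01 ]), 'opening': np.float64(1.001)}
{'fx': 486.7585992687169, 'fy': 486.7585992687169, 'cx': 285.45362656018506, 'cy': 199.43621852041758, 'position': array([ 0.94024419, -0.19646229,  0.90405589]), 'orientation': array([33.81242453, -0.41768261, 70.7426604 ]), 'shot': 1}
scene small_chest [0.3256 0.243  0.09  ] 0.79
scene small_chest [0.6201 0.2036 0.0887] 0.77
scene small_handle [0.576  0.2033 0.1232] 0.68
scene small_bolt [0.5938 0.2154 0.1108] 0.93
scene small_bolt [0.2997 0.2565 0.1116] 0.62
scene long_bolt [ 0.5564 -0.2993  0.1111] 0.76
{'fx': 381.94514844973753, 'fy': 381.94514844973753, 'cx': 279.90372772624903, 'cy': 210.6864000964194, 'position': array([0.35162865, 0.00782415, 0.96710308]), 'orientation': array([  6.17153908,  -1.78517793, -89.21220032]), 'shot': 2}
top small_chest [0.301  0.2545 0.0886] 0.72
top small_chest [0.5924 0.2213 0.092 ] 0.69
top small_handle [0.567  0.2055 0.1286] 0.65
top small_bolt [0.5905 0.2167 0.1126] 0.78
top small_bolt [0.2979 0.2528 0.1138] 0.57
top long_bolt [ 0.5448 -0.2988  0.1161] 0.82
```

View pics/scene0.png

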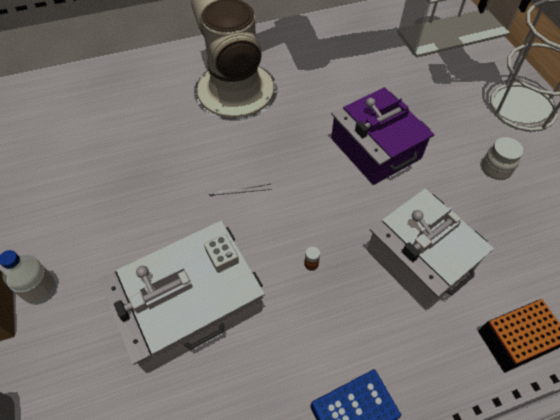

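View pics/top0.png

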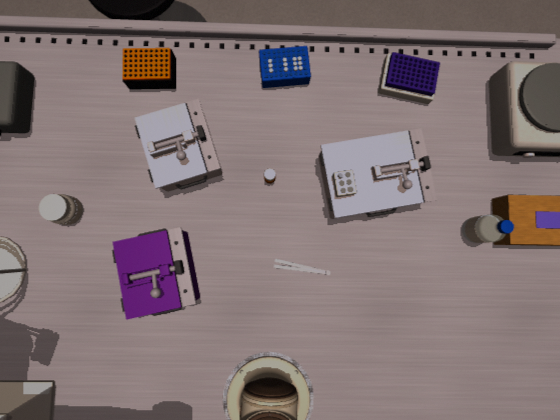

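Scene view: bare-metal nearly square chest at about (430,240) with its ball at (417,215). Look-alikes are the purple chest (382,130; ball 371,102) and the long chest (190,290; ball 143,271). By the description I choose the one at (430,240), which is (178,145) in the top view. Next come close crops with a model overlay.

```bash
cat >> h.py <<'E'
def proj(p,X):
    X=np.atleast_2d(X); M=R.from_euler('xyz',p["orientation"],degrees=True).as_matrix()
    c=(X-p["position"])@M
    return np.c_[p["cx"]+p["fx"]*c[:,0]/-c[:,2], p["cy"]-p["fy"]*c[:,1]/-c[:,2]]
def ray(p,uv,z):
    M=R.from_euler('xyz',p["orientation"],degrees=True).as_matrix()
    d=M@np.array([(uv[0]-p["cx"])/p["fx"],-(uv[1]-p["cy"])/p["fy"],-1]); return p["position"]+d*(z-p["position"][2])/d[2]
def w(pose,X):
    X=np.atleast_2d(X)/1000.; c,s=np.cos(pose[2]),np.sin(pose[2])
    return np.c_[pose[0]+c*X[:,0]-s*X[:,1],pose[1]+s*X[:,0]+c*X[:,1],X[:,2]]
def ball(h,t=0): return [-45*np.cos(.262+h),-5+t,108+45*np.sin(.262+h)]
E
python3 - <<'E'
from h import *
for n in ["scene","top"]:
    p=env.grab_frame(n); m=[d for d in env.trace(p,"small_chest")]
    for i,d in enumerate(m):
        ys,xs=np.nonzero(d["mask"]); print(n,i,d["score"],xs.mean(),ys.mean(),len(xs))
    for d in env.trace(p,"small_handle"):
        ys,xs=np.nonzero(d["mask"]); print(n,"handle",d["score"],xs.mean(),ys.mean(),len(xs),xs.min(),xs.max(),ys.min(),ys.max())
    c=(365,180,500,310) if n=="scene" else (125,90,230,195)
    im=p["image"][c[1]:c[3],c[0]:c[2]]; f=5.5
    cv2.imwrite(f"pics/c_{n}.png",cv2.resize(im,None,fx=f,fy=f,interpolation=cv2.INTER_CUBIC)[:600])
    np.save(f"{n}.npy",p,allow_pickle=True)
E
```

```text
scene 0 0.59 380.0891073410496 134.46678293959093 6307
scene 1 0.56 427.4269114571229 248.20346270044155 8606
scene handle 0.67 420.4967741935484 219.4516129032258 155 413 430 210 232
scene handle 0.35 427.38937950267257 248.33569602602836 8606 367 493 189 309
top 0 0.93 177.66087423862416 146.17466857757077 5582
top 1 0.8 155.1370460048426 272.22534301856336 6195
```

View pics/c_scene.png

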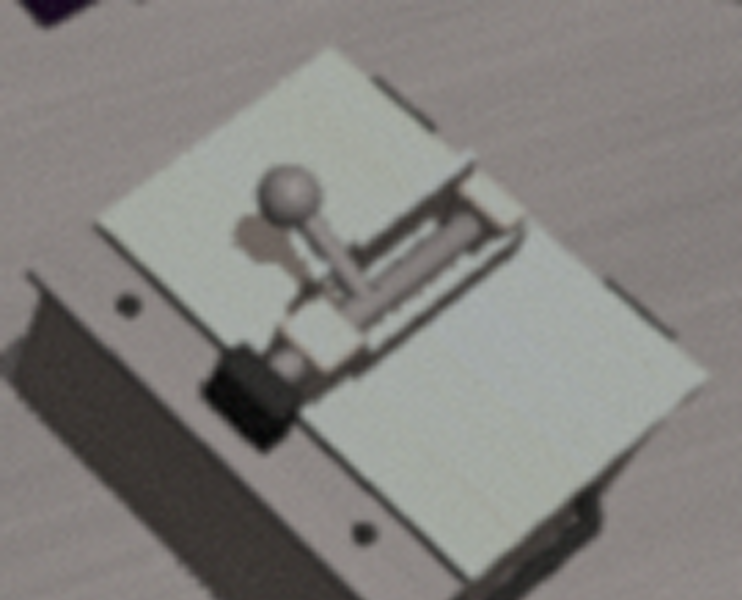

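View pics/c_top.png

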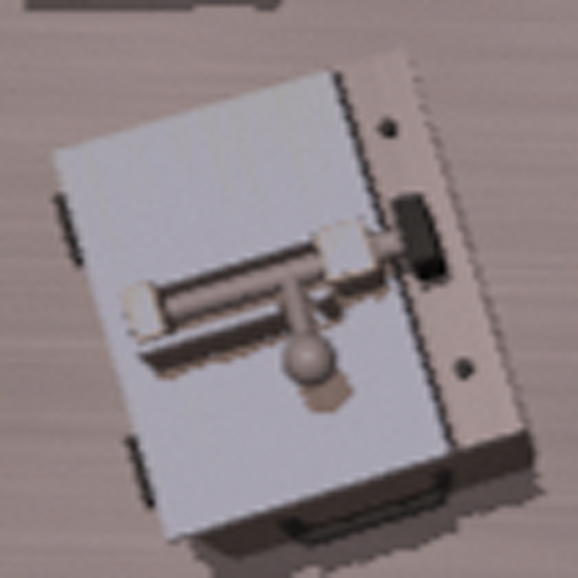

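The crops show the bare-metal chest with its ball in the notch. The ball is at scene (417.7,215.5) and top (181.5,155.1), and the black keeper is at the -y end. Next I fit the chest pose from the corners and the ball.

```bash
python3 - <<'E'
from h import *
from scipy.optimize import least_squares
P={n:np.load(f"{n}.npy",allow_pickle=True).item() for n in ["scene","top"]}
obs=[("top",(-85,75,90),(155.5,188.2)),("top",(85,75,90),(135,117.6)),("top",(85,-75,90),(198.6,99.1)),("top",(-85,-75,90),(221,168.5)),
("scene",(-85,75,90),(425,188.5)),("scene",(85,75,90),(493.7,248.2)),("scene",(-85,-75,90),(370.5,229.1))]
def f(x):
    r=[]
    for n,X,uv in obs: r+=list((proj(P[n],w(x,X))[0]-uv))
    r+=list(proj(P["top"],w(x,ball(x[3])))[0]-(181.5,155.1)); r+=list(proj(P["scene"],w(x,ball(x[3])))[0]-(417.7,215.5))
    return np.array(r)
s=least_squares(f,[.59,.22,.3,.1],loss='soft_l1'); x=s.x; print(x,np.degrees(x[2])); print(f(x).reshape(-1,2).round(1))
np.save("pose.npy",x)
print("ball",w(x,ball(x[3])))
# triangulate ball
g=least_squares(lambda X:np.r_[proj(P["top"],X)[0]-(181.5,155.1),proj(P["scene"],X)[0]-(417.7,215.5)],[.57,.2,.12]); print(g.x,g.fun)
for n,c in (("scene",(365,180,500,310)),("top",(125,90,230,195))):
    im=cv2.resize(P[n]["image"][c[1]:c[3],c[0]:c[2]],None,fx=5.5,fy=5.5,interpolation=cv2.INTER_CUBIC)
    def pl(X,col):
        q=((proj(P[n],w(x,X))-c[:2]+.5)*5.5).astype(int); cv2.polylines(im,[q.reshape(-1,1,2)],False,col,1)
    pl([(-85,-75,90),(85,-75,90),(85,75,90),(-85,75,90),(-85,-75,90)],(0,0,255))
    pl([(-85,-75,0),(85,-75,0),(85,75,0),(-85,75,0),(-85,-75,0)],(0,255,0))
    pl([(0,-60,108),(0,50,108)],(255,0,0)); pl([(0,-5,108),ball(x[3])],(0,255,255)); pl([(0,-5,108),ball(x[3]+1.1)],(0,255,0))
    cv2.imwrite(f"pics/o_{n}.png",im[:600])
E
```

```text
[0.60247742 0.22328484 0.326288   0.11714511] 18.694925583550834
[[ 0.9 -1.6]
 [ 1.3  0.7]
 [-0.6  1. ]
 [-2.  -1.2]
 [ 0.2  1.3]
 [-2.1 -0.2]
 [ 1.4 -0.6]
 [-0.2 -0. ]
 [-0.3 -0.2]]
ball [[0.56448155 0.2051492  0.12465569]]
[0.56473937 0.20531874 0.12407051] [-0.20319115 -0.0893892  -0.18717261  0.02684278]
```

View pics/o_scene.png

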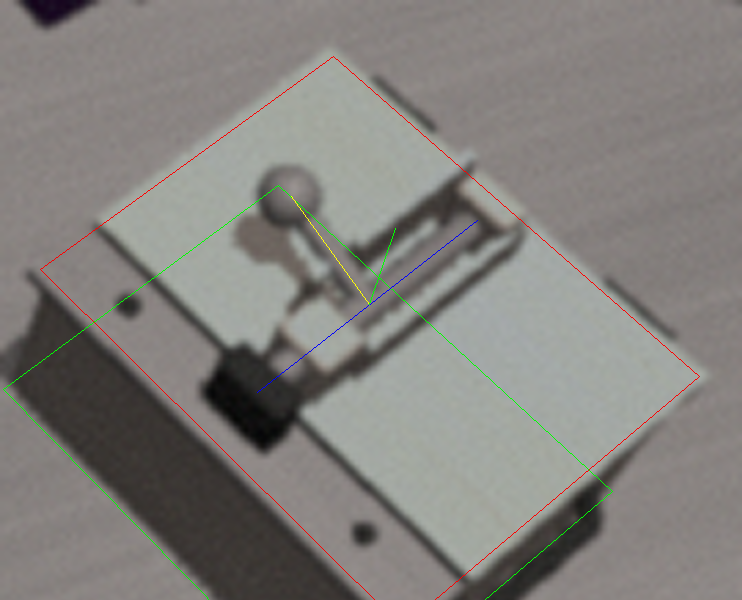

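View pics/o_top.png

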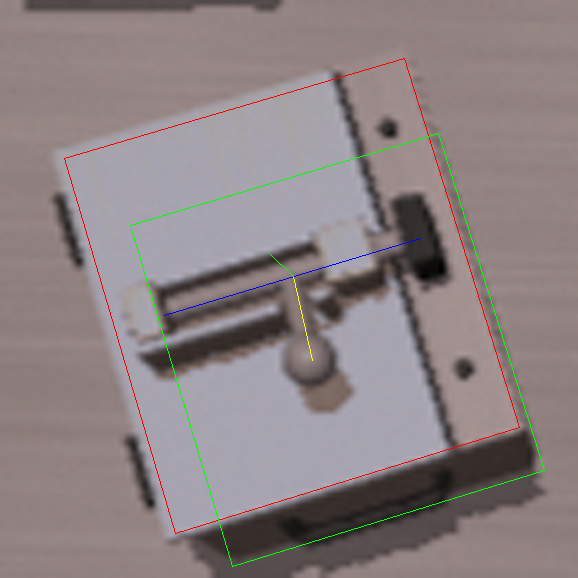

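The overlay matches to about 3 mm. The plan is to grip the ball with the jaws along the rod's axis, tool down, so the ball can turn in the pads during the arc, then pull along chest +y.

```bash
python3 - <<'E'
from h import *
x=np.load("pose.npy"); yaw=x[2]
b=np.array([.5646,.2052,.1243]); np.save("b.npy",b)
for psi in (np.degrees(yaw),np.degrees(yaw)-180):
    print(psi,[env.inverse_kinematics(list(b+[0,0,d]),[-90,0,psi]) for d in (.07,-.019)])
env.gripper_to(.6,15)
psi=np.degrees(yaw)-180
q=env.inverse_kinematics(list(b+[0,0,.06]),[-90,0,psi]); 
q2=env.inverse_kinematics(list(b+[0,0,.06]),[-90,0,psi+180])
c=env.read_state()["joint_positions"]
if q is None or (q2 is not None and np.abs(np.array(q2)-c).max()<np.abs(np.array(q)-c).max()): psi+=180
print("psi",psi); np.save("psi.npy",psi)
env.goto(list(b+[0,0,.06]),[-90,0,psi])
s=env.read_state(); print(s["clock"],s["position"],s["tool_rot"],s["force"])
for n in ["scene","top"]:
    p=env.grab_frame(n); np.save(n+"1.npy",p,allow_pickle=True)
    c=(340,90,560,310) if n=="scene" else (90,50,270,230)
    cv2.imwrite(f"pics/a_{n}.png",cv2.resize(p["image"][c[1]:c[3],c[0]:c[2]],(600,600),interpolation=cv2.INTER_CUBIC))
E
```

```text
18.694925583550834 [array([ 3.54002052e+01,  2.08788242e+01, -5.53595258e+00, -2.54444375e-14,
       -6.35852232e+01, -1.06705280e+02]), array([ 3.54002052e+01,  2.57255006e+01, -1.19410678e+01, -2.54444375e-14,
       -5.23334316e+01, -1.06705280e+02])]
-161.30507441644917 [array([ 3.54002052e+01,  2.08788242e+01, -5.53595258e+00,  2.54444375e-14,
       -6.35852232e+01,  7.32947204e+01]), array([ 3.54002052e+01,  2.57255006e+01, -1.19410678e+01,  2.54444375e-14,
       -5.23334316e+01,  7.32947204e+01])]
psi -161.30507441644917
3.675 [0.56448358 0.20591085 0.18440603] [-9.00076273e+01  1.84762657e-02 -1.61254533e+02] [ 0.37010247 -0.58444897  1.04761438]
```

View pics/a_scene.png

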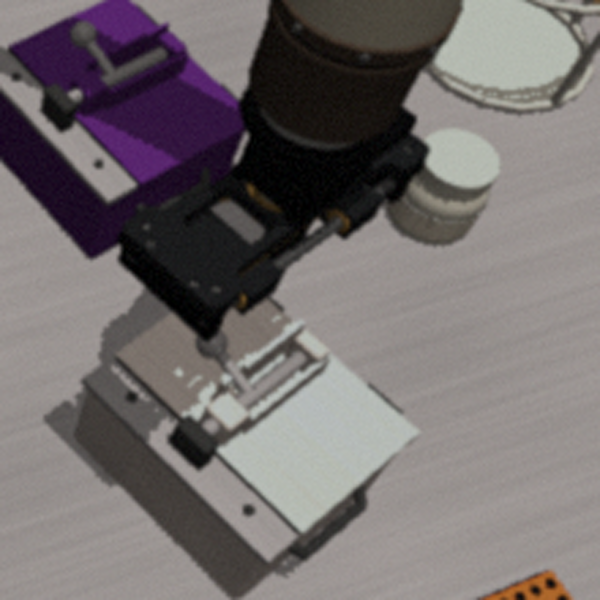

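View pics/a_top.png

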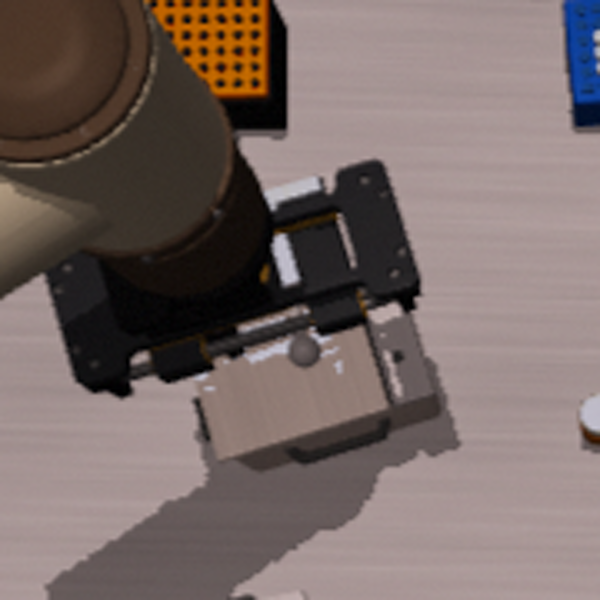

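The open fingers straddle the ball, which is at crop (210,343) in the scene view and (303,348) in the top view, with the jaws along the bolt. Next I descend and close gently.

```bash
python3 - <<'E'
from h import *
b=np.load("b.npy")
hit=env.move_straight(list(b+[0,0,-.019]),rate=.08,force_limit=8)
s=env.read_state(); print(hit,s["clock"],s["position"],s["force"])
if not hit:
    env.gripper_to(.15,12); s=env.read_state(); print(s["clock"],s["position"],s["force"].round(2),s["opening"], s["opening"]*87)
for n in ["scene","top"]:
    p=env.grab_frame(n)
    c=(340,120,500,280) if n=="scene" else (100,60,240,200)
    cv2.imwrite(f"pics/g_{n}.png",cv2.resize(p["image"][c[1]:c[3],c[0]:c[2]],(600,600),interpolation=cv2.INTER_CUBIC))
E
```

```text
False 4.9167 [0.56506848 0.20545595 0.10597453] [-0.14891501  0.2159647   0.36508503]
5.5667 [0.56449372 0.20549894 0.10536776] [-1.5   1.23  1.47] 0.2402314973827245 20.900140272297033
```

View pics/g_scene.png

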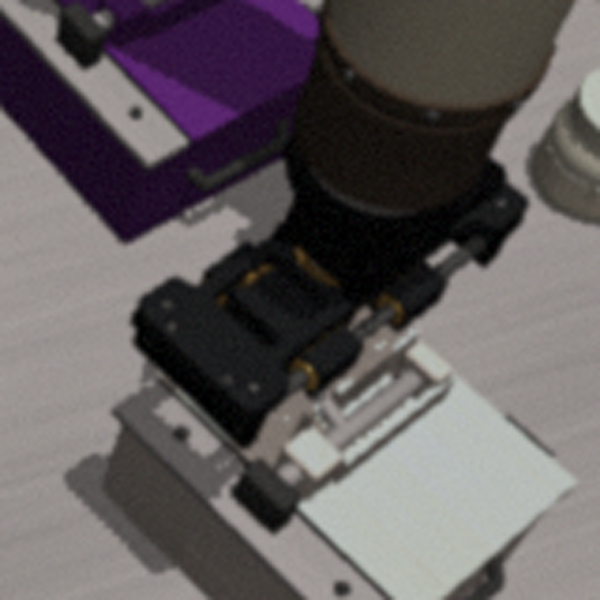

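The fingers stopped at 20.9 mm, on the ball, with about 2 N of side force; the picture shows them over the handle, clear of the wall and keeper. Now the lift along the arc.

```bash
python3 - <<'E'
from h import *
x=np.load("pose.npy"); yaw=x[2]; b=np.load("b.npy")
env.gripper_to(.15,22)
p0=env.read_state()["position"]; h0=.11
ex=np.array([np.cos(yaw),np.sin(yaw),0])
B=lambda h:-.045*np.cos(.262+h)*ex+np.array([0,0,.045*np.sin(.262+h)])
for h in (.25,.4,.55,.7,.85,1.0,1.12):
    hit=env.move_straight(list(b+[0,0,-.019]+B(h)-B(h0)),rate=.06,force_limit=20)
    s=env.read_state(); print(h,hit,round(s["clock"],2),s["position"].round(4),s["force"].round(1),round(s["opening"]*87,1))
    if hit: break
for n in ["scene","top"]:
    p=env.grab_frame(n)
    c=(340,120,500,280) if n=="scene" else (100,60,240,200)
    cv2.imwrite(f"pics/l_{n}.png",cv2.resize(p["image"][c[1]:c[3],c[0]:c[2]],(600,600),interpolation=cv2.INTER_CUBIC))
E
```

```text
0.25 False 6.14 [0.5669 0.2062 0.111 ] [-2.5  3.3  0.1] 20.3
0.4 False 6.4 [0.5705 0.2074 0.1169] [-3.9  3.8 -0.3] 20.5
0.55 False 6.66 [0.5748 0.2089 0.1221] [-3.4  2.8  0.9] 20.6
0.7 False 6.92 [0.5797 0.2105 0.1264] [-4.2  2.9  0.7] 20.3
0.85 False 7.17 [0.5853 0.2124 0.1299] [-4.   3.6  1.1] 20.4
1.0 False 7.43 [0.5914 0.2145 0.1326] [-3.8  2.5  1. ] 20.3
1.12 False 7.68 [0.5964 0.2162 0.1341] [-3.4  3.   1.4] 20.5
```

View pics/l_scene.png

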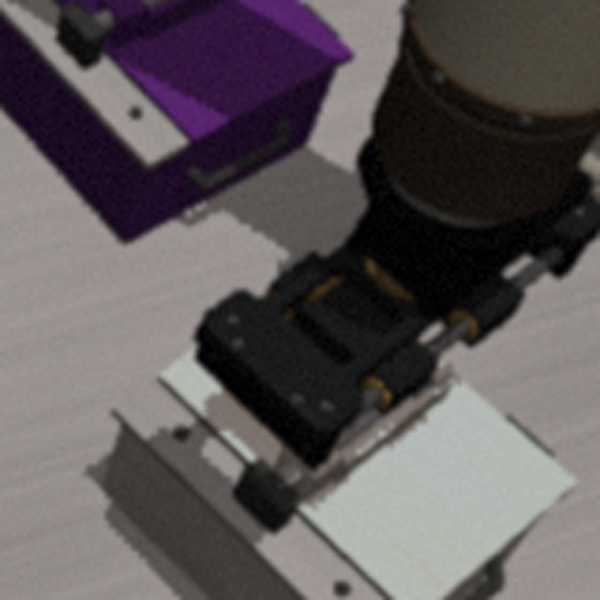

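The lift went smoothly: low forces and the ball still held at 20.5 mm. Now I draw the bolt back until it meets its stop.

```bash
python3 - <<'E'
from h import *
x=np.load("pose.npy"); yaw=x[2]
ey=np.array([-np.sin(yaw),np.cos(yaw),0])
p0=env.read_state()["position"]; np.save("p0.npy",p0)
for t in (.01,.02,.03,.037,.048):
    hit=env.move_straight(list(p0+t*ey),rate=.05 if t<.04 else .025,force_limit=20 if t<.04 else 14)
    s=env.read_state(); print(t,hit,round(s["clock"],2),((s["position"]-p0)@ey).round(4),(s["force"]@ey).round(1),s["force"].round(1),round(s["opening"]*87,1))
    if hit: break
for n in ["scene","top"]:
    p=env.grab_frame(n)
    c=(340,120,500,280) if n=="scene" else (100,60,240,200)
    cv2.imwrite(f"pics/d_{n}.png",cv2.resize(p["image"][c[1]:c[3],c[0]:c[2]],(600,600),interpolation=cv2.INTER_CUBIC))
E
```

```text
0.01 False 8.14 0.0098 -0.1 [-1.5 -0.6  0.5] 20.1
0.02 False 8.49 0.0206 0.0 [-1.  -0.3  0.6] 20.2
0.03 False 8.84 0.0308 0.4 [-2.8 -0.5  1.4] 20.2
0.037 False 9.13 0.0376 -0.2 [-2.6 -1.1  1.6] 20.4
0.048 True 9.48 0.0404 -3.1 [-0.5 -3.4  2.6] 20.5
```

View pics/d_scene.png

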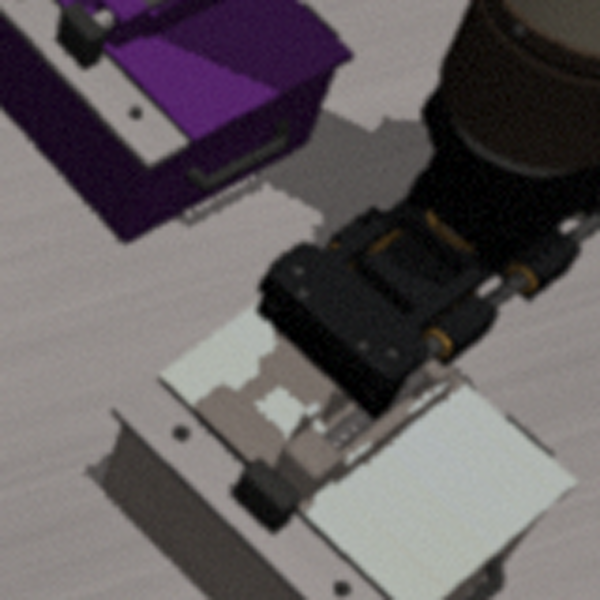

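It stopped against the end at 40.4 mm of travel. Now I let go, back off and check.

```bash
python3 - <<'E'
from h import *
env.gripper_to(.65)
s=env.read_state(); p=s["position"]; print(s["force"].round(1),s["opening"])
print(env.move_straight(list(p+[0,0,.09]),rate=.12,force_limit=12))
env.goto([.35,.5,.3],[-90,0,float(np.load("psi.npy"))])
s=env.read_state(); print(s["clock"],s["force"].round(1))
x=np.load("pose.npy")
for n in ["scene","top"]:
    p=env.grab_frame(n); np.save(n+"2.npy",p,allow_pickle=True); cv2.imwrite(f"pics/e_{n}_full.png",p["image"])
    for t in ["small_handle","small_bolt","long_bolt"]:
        for d in env.search_frame(p,t): print(n,t,np.round(d["xyz"],4),round(d["score"],2))
    c=(365,180,500,310) if n=="scene" else (125,90,230,195)
    im=cv2.resize(p["image"][c[1]:c[3],c[0]:c[2]],None,fx=5.5,fy=5.5,interpolation=cv2.INTER_CUBIC)
    cv2.imwrite(f"pics/e_{n}.png",im[:600])
    print(n,proj(p,w(x,ball(1.12,40))))
E
```

```text
[ 1.2 -0.2  0.6] 0.6474540125308924
False
12.675 [0.1 0.3 0.6]
scene small_handle [0.2727 0.249  0.1207] 0.69
scene small_handle [0.5861 0.249  0.1523] 0.54
scene small_bolt [0.5883 0.2526 0.1105] 0.8
scene small_bolt [0.3029 0.2556 0.1162] 0.52
scene long_bolt [ 0.5571 -0.3032  0.1126] 0.8
scene [[449.26859526 208.25669582]]
top small_handle [0.5723 0.249  0.1569] 0.63
top small_handle [0.2711 0.2495 0.1231] 0.45
top small_bolt [0.2936 0.2513 0.1148] 0.89
top small_bolt [0.5797 0.2467 0.1145] 0.79
top long_bolt [ 0.5406 -0.2985  0.1164] 0.6
top [[156.2242592 142.8960203]]
```

View pics/e_scene.png

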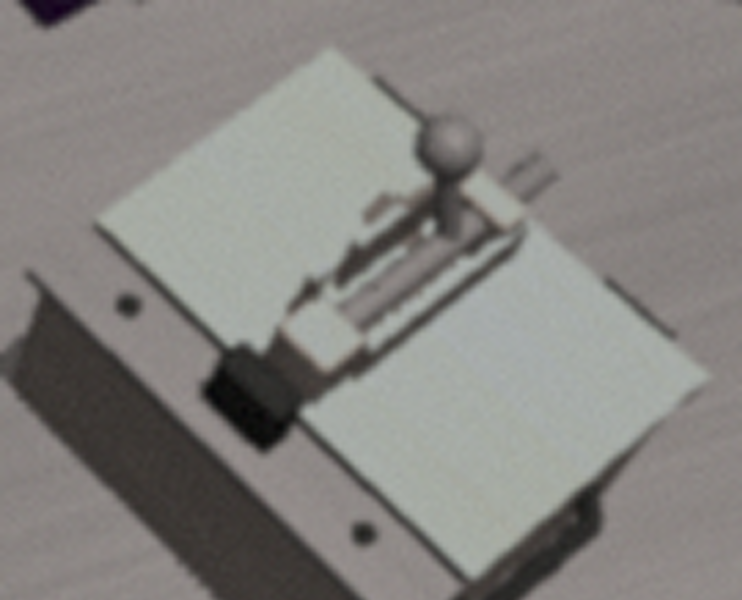

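View pics/e_top.png

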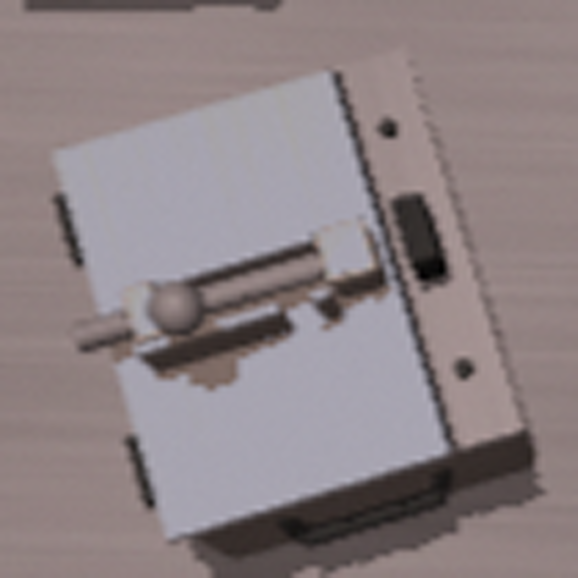

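View pics/e_scene_full.png

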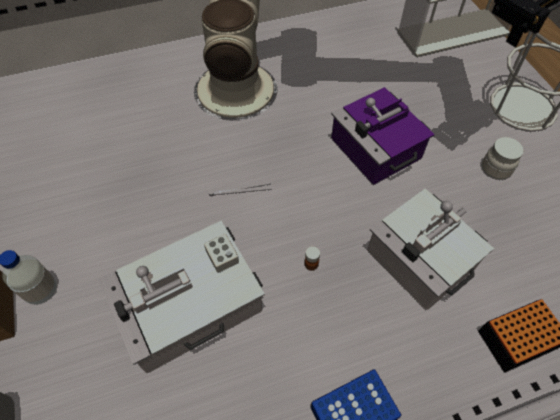

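The chest's ball now stands near upright by the rear guide (scene 446.8,206.4; top 157,145.6), the rod has left the black keeper and sticks out at the rear. The long chest and the purple chest are unchanged. I'll quantify the travel by triangulation.

```bash
python3 - <<'E'
from h import *
from scipy.optimize import least_squares
P={n:np.load(f"{n}2.npy",allow_pickle=True).item() for n in ["scene","top"]}
x=np.load("pose.npy");yaw=x[2]
T=lambda a,c:least_squares(lambda X:np.r_[proj(P["top"],X)[0]-a,proj(P["scene"],X)[0]-c],[.57,.2,.12])
g0=T((181.5,155.1),(417.7,215.5)); g1=T((157.1,145.6),(446.8,206.4))
d=g1.x-g0.x; print(g0.x,g1.x,g1.fun.round(1)); print("along y",d@[-np.sin(yaw),np.cos(yaw),0],"along x",d@[np.cos(yaw),np.sin(yaw),0],"z",d[2])
E
```

```text
[0.56473937 0.20531874 0.12407051] [0.57764966 0.25200289 0.15114558] [-0.1 -0.  -0.1  0. ]
along y 0.040082910167621846 along x 0.027192756175011164 z 0.027075075569543763
```

```bash
python3 - <<'E'
from h import *
env.close_job(); print(env.read_state()["clock"])
E
```

```text
the job is handed in; nothing more can be done
the job is handed in; nothing more can be done
```

The small bare-metal chest is unbolted and the job is handed in; the last clock reading before hand-in was 12.7 s.

I gripped the ball with the jaws along the rod and lifted it on its arc out of the notch. Then I drew the bolt back until it met its stop, let go and moved the arm clear.

**Bolt:** Camera triangulation of the ball before and after gives 40.1 mm of travel, and the tool stopped on contact at 40.4 mm. The pictures show the rod out of the keeper.

**Handle:** It was left at about h = 1.0, slightly under the 1.12 I commanded but past the point where it clears the wall.

**Rest of the scene:** The long chest's bolt looks untouched and the purple chest was left alone. Force readings at the steps stayed at about 6 N or less. The 14 N limit on the last pull did trip at the stop.

**Disagreement:** My chest-pose fit was off by about 2 to 3 mm at the lid's edges. That did not affect the grasp.

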